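Raise the capacitor caddy off its cradle and hold it level

TASK

Take the blue-handled caddy by its handle bar, gently (the thin plastic cracks if squeezed with more than about 45 N a finger), and lift it straight up out of its cradle without tipping the capacitors that stand loose in it, until its underside is at least 10 cm above the bench. Keep it there over its cradle, level and still, so that I can wipe the cradle out underneath: hold it so for three seconds and finish while still holding it, without putting it down. Leave the orange-handled caddy and everything else on the bench alone.

Things in the scene. Friction and masses are not known exactly. Their poses are not given: they have to be found in the camera images.
- blue_caddy: Caddy: open white plastic tray 160 x 110 mm (x, y), walls 34 mm high and 4 mm thick, floor 4 mm, with its blue handle bar over its middle along its x, on an 8 x 24 mm upright at each end; the bar's top is 98 mm above the tray's underside. Origin: centre of the tray's underside; z up. Weighs 0.2 to 0.45 kg with its three black capacitors, balanced within 20 mm of the middle.
- blue_handle (a point): Middle of the blue handle bar, 91 mm above the tray's underside. Bar: 160 mm long (x), 12 mm wide (y), 14 mm tall. Grip it across its width from above. Its thin plastic bears up to 45 N a finger; 20 to 30 N a finger carries the caddy easily.
- blue_cradle: Fixed plywood cradle under the blue-handled caddy: base 190 x 140 mm (long side along its x), 12 mm thick, with a lip 11 mm wide all round rising to 24 mm above the bench, 4 mm of play round the caddy. Origin: centre of its underside, at bench height; z up.
- cap1: First black sleeved can capacitor, 22 mm diameter, 50 mm tall, about 30 g, standing loose on end on the floor of the blue-handled caddy; top about 55 mm above the caddy's underside, so below the bar. Origin: centre of its foot; z along its length, up.
- cap2: Second black sleeved can capacitor, 22 mm diameter, 50 mm tall, about 30 g, standing loose on end on the floor of the blue-handled caddy; top about 55 mm above the caddy's underside, so below the bar. Origin: centre of its foot; z along its length, up.
- cap3: Third black sleeved can capacitor, 22 mm diameter, 50 mm tall, about 30 g, standing loose on end on the floor of the blue-handled caddy; top about 55 mm above the caddy's underside, so below the bar. Origin: centre of its foot; z along its length, up.
- orange_caddy: Caddy: open white plastic tray 160 x 110 mm (x, y), walls 34 mm high and 4 mm thick, floor 4 mm, with its orange handle bar over its middle along its x, on an 8 x 24 mm upright at each end; the bar's top is 98 mm above the tray's underside. Origin: centre of the tray's underside; z up. It stays in its own cradle.
- orange_cradle: Fixed plywood cradle under the orange-handled caddy: base 190 x 140 mm (long side along its x), 12 mm thick, with a lip 11 mm wide all round rising to 24 mm above the bench, 4 mm of play round the caddy. Origin: centre of its underside, at bench height; z up.
- spare1: Green can capacitor, 22 x 50 mm, standing in the orange-handled caddy. Origin: centre of its foot.
- spare2: Second green can capacitor, like spare1.
- reel: Empty black plastic reel lying flat, 150 mm diameter, 18 mm thick, near the back of the bench. Origin: centre of its underside.
- screwdriver: Screwdriver with a red handle, lying on the bench. Origin: under its middle.
- jar: Amber glass jar with a yellow cap, 60 mm diameter, 75 mm tall. Origin: centre of its underside.
- meter: Yellow hand multimeter lying on its back, 150 x 75 x 38 mm. Origin: centre of its underside.
- table: The grey workbench that everything stands on; its top is at height 0.

How it is judged:
On the way:
1. the blue-handled caddy, held by the fingers clear of its cradle, stays level and still in the air for two seconds (height (world z) of blue_caddy above 0.1 m and angle between blue_caddy's own z axis and vertical below 0.1 rad and linear speed of blue_caddy below 0.03 m/s and angular speed of blue_caddy below 0.15 rad/s and horizontal distance between blue_caddy and blue_cradle below 0.06 m and contact force between the fingers and blue_caddy above 3 N and contact force between blue_caddy and table below 0.1 N and contact force between blue_caddy and blue_cradle below 0.1 N and contact force between blue_caddy and orange_cradle below 0.1 N and contact force between blue_caddy and orange_caddy below 0.1 N and angle between each of cap1, cap2, cap3's own z axis and vertical below 0.25 rad and z of cap1 in the frame of blue_caddy between -0.002 and 0.012 m and horizontal distance between each of cap1, cap2, cap3 and blue_caddy below 0.09 m and z of cap2 in the frame of blue_caddy between -0.002 and 0.012 m and z of cap3 in the frame of blue_caddy between -0.002 and 0.012 m), for 2 s.
At the end, for the whole second after the job is handed in: The fingers alone hold the blue caddy still, over 100 mm above the bench, within 60 mm of its cradle's centre seen from above, within 0.1 rad of level, under 30 mm/s and 0.15 rad/s; its three capacitors stand on its floor; all else is within 20 mm of its start (all of step 1 and distance of each of orange_caddy, spare1, spare2, reel, screwdriver, jar, meter from where it was at the start of the episode below 0.02 m); the arm keeps its last pose, push and grip.
It fails at once if the caddy is squeezed or pushed by the fingers with more than 100 N in all (about 50 N a finger) (contact force between the fingers and blue_caddy above 100 N).
It fails at once if the blue-handled caddy is tipped by more than 0.2 rad (angle between blue_caddy's own z axis and vertical above 0.2 rad).
It fails at once if the blue-handled caddy is carried more than 100 mm sideways from over its cradle (horizontal distance between blue_caddy and blue_cradle above 0.1 m).
It fails at once if a capacitor in the blue-handled caddy falls over (angle between any of cap1, cap2, cap3's own z axis and vertical above 0.6 rad).
It fails at once if the orange-handled caddy or another bystander is disturbed (distance of any of orange_caddy, spare1, spare2, reel, screwdriver, jar, meter from where it was at the start of the episode above 0.02 m).
It also fails if it takes over 35 s, if anything falls off the work surface, if the arm or the gripper's body presses on something with over 40 N, if the wrist force passes 120 N, or if a joint passes its speed limit or range.

ROBOT

A 7-joint arm with a two-finger parallel gripper is mounted at the origin on the work surface. World frame = base frame: x ahead of the robot, y to its left, z up, the work surface at z = 0. Lengths are in m, angles in rad, forces in N, time in s.
With the tool pointing down it reaches from about 0.375 to 0.925 m from the base axis. Payload 3.1 kg.
Tool frame: the origin (TCP) lies on the centre line of the jaws, within the pads' length; the fingertips stand 11 mm ahead of it and the grasp point (between the pads) lies 8 mm behind it (ctrl.finger_overhang is the distance from the TCP to the fingertips, in m); z points along the fingers, y is the line along which they close (so a half turn about z gives the same grasp; the last joint's range is limited). The gripper opens to 85 mm and grips with 20 to 120 N. Pads are 22 mm wide; open, the fingers measure 114 mm over their backs; the gripper's body (76 mm by 85 mm) begins 54 mm behind the grasp point. The pads swing forward as they close: fully open they stand 13 mm farther back than shut.
Start: joints at [1.029, 0.383, 0.044, 1.598, -0.018, 1.161, -0.05], TCP at [0.279, -0.587, 0.242] pointing down, gripper open.
Joint ranges: [-2.61, 2.61], [-0.41, 2.15], [-1.48, 1.57], [0, 2.5], [-1.57, 4.71], [0.05, 1.97], [-2.85, 2.85]. Speed limits (rad/s): [2.79, 2.79, 3.14, 3.14, 3.14, 3.14, 3.14].

INTERFACE

Orientations are given as [roll, pitch, yaw] about the fixed x, y, z axes, in that order (R = Rz(yaw) Ry(pitch) Rx(roll)).
In Python, from plant import ctrl, imaging gives the robot as it stands (ctrl), with the cameras (imaging).
- The arm moves only by the shell command python3 inch.py 'ROWS' [OPENING] [FORCE]. ROWS is a JSON list that holds a single list of rows (three levels of brackets), with 1 to 5 rows, each of 6 numbers: dx, dy, dz in shares of 0.8 m (1.0 is 0.8 m), then a rotation vector rx, ry, rz in fractions of the full range, 1 being pi rad; each row shifts and turns the commanded pose from where the row before left it, along the tool's axes as they then stand; what a row does not reach is not made up. A row lasts 1/12 s, in which the tool goes at most 0.0417 m and 0.125 rad, less where a joint would pass 70% of its speed; a pose out of reach is approached as far as the arm can. OPENING is the finger opening in m, set as the command begins (- or left out keeps the last). The fingers move at their own pace and stop on an object; FORCE is the grip in N (left out, the last holds). Time passes only in rows, so rows that do not move let the fingers close. It prints the time, the measured TCP pose, the force, the opening and the grip force at its end. Shift and turn numbers lie between -1 and 1, and a call with a number outside is refused. Input that does not fit is refused with a message, and nothing moves.
- ctrl.get_state(): the state, without advancing time (a new reading comes with each control period).
- imaging.capture(name): name is "scene" or "side" or "wrist"; returns the picture (420x560x3 uint8, red, green, blue); there is no depth.
- imaging.get_calibration(name): a dict with "fx", "fy", "cx", "cy" (pixels), "position" and "rotation" of the camera in the world. Camera axes: x right, y down, z forward; pixel columns grow to the right and rows downward; lengths in m; the calibration is good to about 2 mm. A picture is of the moment at which its call begins: read the wrist's pose just before it. get_calibration takes no time and is no camera call; for the wrist camera it gives the pose at the moment of the call.
- ctrl.sign_off(): hands the job in; it is judged then, once.
The state is a dict: "time_s": time; "qpos": joint angles; "joint_velocities": joint speeds; "joint_torque": joint torques, N m; "tcp_pos": TCP position; "orientation": TCP orientation; "contact_force": force on the tool from outside, world axes, zero at the start; "moment": the same for the moment, N m; "finger_gap": finger opening in m; "finger_force": force on a finger pad.
Only numpy, scipy, OpenCV 4.12 (cv2) and the standard library are available. Lean on these libraries where they do the work, as an engineer would, in place of code of your own. Each camera call takes 0.05 s, during which the arm holds its last target. There are 200 camera calls.

## Working session

There is one attempt and no reset: what is moved stays moved. The work goes in short steps, Python scripts to look and compute and a shell command to move; the robot and the scene stay as the last step left them, time stands still between calls to the robot, and variables do not carry over. Pictures are saved under pics/ and viewed, at most 10 in all, crops included, and the job is handed in when it is done.

```bash
mkdir -p pics; ls; python3 - <<'E'
from plant import ctrl, imaging
import cv2,numpy as np
s=ctrl.get_state();print(s)
for n in("scene","side"):
    cv2.imwrite(f"pics/{n}0.png",imaging.capture(n)[:,:,::-1]);print(n,imaging.get_calibration(n))
E
```

```text
inch.py
pics
plant.py
{'time_s': 0.0, 'qpos': array([ 1.02923379,  0.38382981,  0.04385449,  1.59962515, -0.01787267,
        1.16122185, -0.04989072]), 'joint_velocities': array([-1.09881216e-03,  1.56797977e-03, -8.46706514e-05, -2.78974638e-04,
        9.98687294e-04, -1.10983036e-03,  5.30643265e-04]), 'joint_torque': array([ 2.62264784e-04, -4.33453596e+01,  1.02506272e+00, -2.49514854e+01,
        1.06661193e-02,  1.13911295e-02, -8.21118874e-06]), 'tcp_pos': array([ 0.27864117, -0.58620076,  0.24086713]), 'orientation': array([-3.13890682e+00,  1.76943033e-04,  4.43842837e-01]), 'contact_force': array([0.11175429, 0.55043468, 0.27420767]), 'moment': array([-0.02111922, -0.04863494, -0.02341538]), 'finger_force': 0.0, 'finger_gap': 0.08529575264731096}
scene {'fx': 544.585970221648, 'fy': 544.585970221648, 'cx': 282.75859969782204, 'cy': 212.61120458118867, 'position': array([ 0.97802628, -0.71381624,  1.23529717]), 'rotation': array([-2.52354291, -0.00297282,  0.48745891])}
side {'fx': 494.97853161004934, 'fy': 494.97853161004934, 'cx': 281.39941573324796, 'cy': 215.47089459702747, 'position': array([0.29178794, 0.92162795, 0.7062447 ]), 'rotation': array([-2.12550277,  0.02457889, -2.83366379])}
```

View pics/scene0.png

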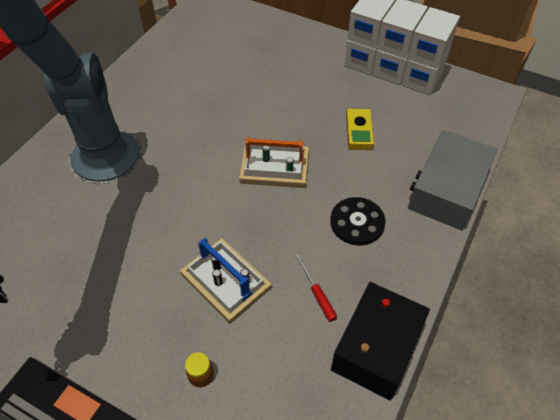

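View pics/side0.png

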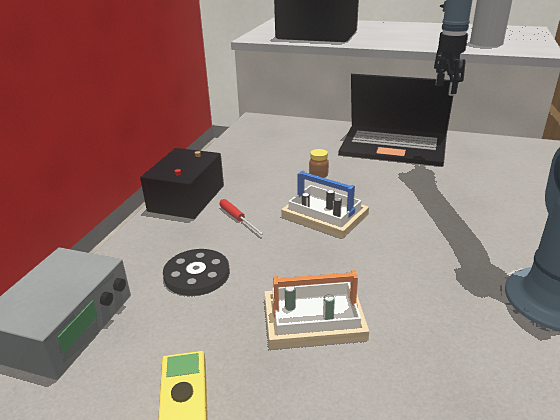

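The scene view shows the blue bar running from about (203,243) to (247,283), with its cradle centred near (226,279). The side view shows the same bar from (298,178) to (353,190). The orange caddy is well apart at (275,163). The jar is at (199,369) and the screwdriver at (318,290).

```bash
cat > h.py <<'E'
from plant import ctrl, imaging
import cv2,numpy as np
from scipy.spatial.transform import Rotation as R
def ray(c,uv,z):
    d=R.from_euler('xyz',c['rotation']).apply([(uv[0]-c['cx'])/c['fx'],(uv[1]-c['cy'])/c['fy'],1])
    return c['position']+d*(z-c['position'][2])/d[2]
def blue(img,roi=None):
    h=cv2.cvtColor(img,cv2.COLOR_RGB2HSV)
    m=cv2.inRange(h,(105,130,40),(125,255,255))
    if roi: k=np.zeros_like(m);x0,y0,x1,y1=roi;k[y0:y1,x0:x1]=255;m&=k
    c=max(cv2.findContours(m,cv2.RETR_EXTERNAL,cv2.CHAIN_APPROX_NONE)[0],key=cv2.contourArea)
    return m,c
def tool(p):
    s=ctrl.get_state();return R.from_euler('xyz',s['orientation']).inv().apply(np.array(p)-s['tcp_pos'])
E
python3 - <<'E'
from h import *
for n,roi in(("scene",(170,220,290,330)),("side",(270,150,380,240))):
    img=cv2.imread(f"pics/{n}0.png")[:,:,::-1].copy();c=imaging.get_calibration(n)
    m,k=blue(img,roi);k=k[:,0]
    print(n,cv2.contourArea(k),[k[k[:,0].argmin()],k[k[:,0].argmax()],k[k[:,1].argmin()],k[k[:,1].argmax()]])
    # upper edge per column
    xs=np.unique(k[:,0]);ys=[k[k[:,0]==x,1].min() for x in xs]
    a,b=(xs[4],ys[4]),(xs[-5],ys[-5]);
    P,Q=ray(c,a,.11),ray(c,b,.11);print(a,b,P,Q,(P+Q)/2,np.linalg.norm(P-Q),np.arctan2(*(Q-P)[1::-1]))
    h=cv2.cvtColor(img,cv2.COLOR_RGB2HSV)
    w=cv2.inRange(h,(8,70,120),(25,200,255));z=np.zeros_like(w);x0,y0,x1,y1=roi;z[y0:y1,x0:x1]=255;w&=z
    r=cv2.minAreaRect(cv2.findNonZero(w));q=[ray(c,p,.024)[:2].round(3).tolist() for p in cv2.boxPoints(r)];print(r,q,np.mean(q,0))
E
```

```text
scene 485.0 [array([199, 242], dtype=int32), array([251, 293], dtype=int32), array([204, 238], dtype=int32), array([243, 300], dtype=int32)]
(np.int32(203), np.int32(239)) (np.int32(247), np.int32(276)) [ 0.470969   -0.16733659  0.11      ] [ 0.61765342 -0.2056191   0.11      ] [ 0.54431121 -0.18647784  0.11      ] 0.15159772747770556 -0.25529095982419137
((225.00003051757812, 277.0000305175781), (73.53910064697266, 55.154327392578125), 45.0) [[0.431, -0.233], [0.456, -0.086], [0.653, -0.158], [0.621, -0.293]] [ 0.54025 -0.1925 ]
side 73.0 [array([298, 173], dtype=int32), array([353, 186], dtype=int32), array([301, 171], dtype=int32), array([299, 196], dtype=int32)]
(np.int32(302), np.int32(171)) (np.int32(349), np.int32(186)) [ 0.61273767 -0.22065401  0.11      ] [ 0.47613019 -0.1703474   0.11      ] [ 0.54443393 -0.1955007   0.11      ] 0.14557595825972203 2.7887470364807196
((334.0096435546875, 184.6492462158203), (81.79254913330078, 95.36244201660156), 19.5024471282959) [[0.646, -0.119], [0.724, -0.748], [0.422, -0.579], [0.43, -0.051]] [ 0.5555  -0.37425]
```

Both views put the bar's middle near (0.543, -0.19) at yaw of about -0.3. The measured length of about 0.15 and the implied 0.11 height both fit. I'm moving above it for a wrist look.

The rows are not in the units I measure in: shifts go in shares of 0.8 m and turns go in shares of pi rad. I convert before sending: 0.034 m / 0.8 = 0.0425, -0.005 m / 0.8 = -0.0063.

```bash
python3 inch.py '[[[0.0425, -0.025, -0.0063, 0, 0, 0], [0.0425, -0.025, -0.0063, 0, 0, 0], [0.0425, -0.025, -0.0063, 0, 0, 0], [0.0425, -0.025, -0.0063, 0, 0, 0]]]' 0.085 25
python3 inch.py '[[[0.0425, -0.025, -0.0063, 0, 0, 0], [0.0425, -0.025, -0.0063, 0, 0, 0], [0.0425, -0.025, -0.0063, 0, 0, 0], [0.0425, -0.025, -0.0063, 0, 0, 0]]]'
python3 inch.py '[[[0.0425, -0.025, -0.0063, 0, 0, 0], [0.0425, -0.025, -0.0063, 0, 0, 0], [0.0425, -0.025, -0.0063, 0, 0, 0], [0.0425, -0.025, -0.0063, 0, 0, 0]]]'
python3 inch.py '[[[0, 0, 0, 0, 0, 0.0382], [0, 0, 0, 0, 0, 0.0382], [0, 0, 0, 0, 0, 0.0382]]]'
python3 inch.py '[[[0, 0, 0, 0, 0, 0.0382], [0, 0, 0, 0, 0, 0.0382], [0, 0, 0, 0, 0, 0.0382], [0, 0, 0, 0, 0, 0], [0, 0, 0, 0, 0, 0]]]'
python3 - <<'E'
from h import *
s=ctrl.get_state();c=imaging.get_calibration("wrist");img=imaging.capture("wrist");cv2.imwrite("pics/w1.png",img[:,:,::-1])
print(s['tcp_pos'],s['orientation'],s['qpos'],c)
m,k=blue(img);r=cv2.minAreaRect(k);print(r,[ray(c,p,.11).round(4).tolist() for p in cv2.boxPoints(r)])
E
```

```text
time_s: 0.43
tcp_pos: [0.3678, -0.4547, 0.2617]
orientation: [-3.14, 0.0, 0.443]
contact_force: [1.2, -0.3, 0.2]
finger_gap: 0.085
finger_force: 0.0
time_s: 0.77
tcp_pos: [0.4564, -0.3238, 0.2821]
orientation: [-3.141, 0.001, 0.444]
contact_force: [0.8, -0.3, 0.0]
finger_gap: 0.0851
finger_force: 0.0
time_s: 1.1
tcp_pos: [0.5448, -0.1933, 0.3021]
orientation: [-3.141, 0.001, 0.444]
contact_force: [0.7, -0.6, -0.3]
finger_gap: 0.0851
finger_force: 0.0
time_s: 1.35
tcp_pos: [0.5448, -0.1935, 0.3017]
orientation: [-3.141, 0.001, 0.081]
contact_force: [-0.5, -0.3, 0.2]
finger_gap: 0.0852
finger_force: 0.0
time_s: 1.77
tcp_pos: [0.5442, -0.1949, 0.3017]
orientation: [-3.142, 0.001, -0.273]
contact_force: [-0.6, -0.8, 0.0]
finger_gap: 0.0851
finger_force: 0.0
[ 0.54419745 -0.19490203  0.30172594] [-3.14159172e+00  1.07964930e-03 -2.72941964e-01] [ 0.41257916  0.20944105 -0.16130135  1.69836732  0.03531915  1.23769855
 -1.60058321] {'fx': 295.1075755259739, 'fy': 295.1075755259739, 'cx': 278.09308829239126, 'cy': 206.85527957351613, 'position': array([ 0.61978775, -0.21500732,  0.43263568]), 'rotation': array([ 2.83217761e+00, -3.84674760e-04, -1.84281013e+00])}
((278.50634765625, 179.20516967773438), (22.038034439086914, 140.0537109375), 1.2364076375961304) [[0.4731, -0.1591, 0.11], [0.6257, -0.207, 0.11], [0.6191, -0.2289, 0.11], [0.4654, -0.1845, 0.11]]
```

View pics/w1.png

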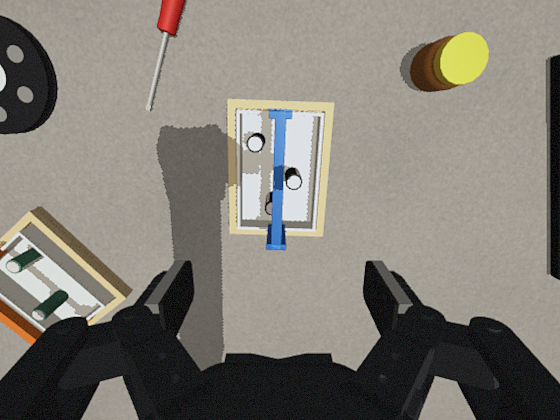

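The wrist view shows the blue bar nearly vertical from (282,110) to (276,248), centred in its cradle and between the jaws. The capacitors stand at (256,143), (293,179) and (271,203). There's room on both sides for the fingers. Next I'll fit the bar's centreline.

```bash
cat > fit.py <<'E'
from h import *
s=ctrl.get_state();c=imaging.get_calibration("wrist");img=imaging.capture("wrist")
m,k=blue(img);x,y,w,h=cv2.boundingRect(k)
ys=np.arange(y+int(.2*h),y+int(.78*h));L=[];Rr=[]
for v in ys:
    u=np.flatnonzero(m[v,x:x+w])+x;L.append(u.min());Rr.append(u.max())
f=np.polyfit(ys,(np.array(L)+Rr)/2+.5,1)
P,Q=[ray(c,(np.polyval(f,v),v),.11) for v in(y,y+h)]
wd=np.linalg.norm(ray(c,(np.median(L),ys.mean()),.11)-ray(c,(np.median(Rr)+1,ys.mean()),.11))
M=(P+Q)/2;M[2]=.103
print('box',x,y,w,h,'mid',M,'len',np.linalg.norm(P-Q),'width',wd,'yaw',np.arctan2(*(P-Q)[1::-1]),'tool yaw',s['orientation'],'tool delta',tool(M))
E
python3 fit.py
```

```text
box 266 109 26 141 mid [ 0.54560389 -0.1943619   0.103     ] len 0.16131674376742214 width 0.010010046589075377 yaw -0.3100559606048703 tool yaw [-3.14153753e+00  8.17402169e-04 -2.73251720e-01] tool delta [ 0.00117099 -0.00094957  0.19897818]
```

Length 0.161, width 0.010 and the jaw offset of 1 mm all agree with the given sizes. I'll descend halfway and recheck.

To row units: 0.025 m / 0.8 = 0.0313, 0.02 m / 0.8 = 0.025, 0.037 rad / 3.1416 = 0.0118.

```bash
python3 inch.py '[[[0.0013, -0.0013, 0.0313, 0, 0, 0.0118], [0, 0, 0.0313, 0, 0, 0], [0, 0, 0.0313, 0, 0, 0], [0, 0, 0.025, 0, 0, 0], [0, 0, 0, 0, 0, 0]]]' 0.06 25
python3 fit.py
```

```text
time_s: 2.28
tcp_pos: [0.542, -0.1933, 0.202]
orientation: [-3.142, 0.01, -0.311]
contact_force: [-0.3, 0.3, -0.5]
finger_gap: 0.0602
finger_force: 0.0
box 263 103 32 193 mid [ 0.54550726 -0.19416347  0.103     ] len 0.16036469397505282 width 0.010974163726728445 yaw -0.30793732647584016 tool yaw [-3.14155601  0.01027188 -0.31146969] tool delta [ 0.00263262 -0.00022933  0.10155298]
```

To row units: 0.025 m / 0.8 = 0.0313, 0.015 m / 0.8 = 0.0188.

```bash
python3 inch.py '[[[0.0038, 0, 0.0313, 0, 0, 0], [0, 0, 0.0313, 0, 0, 0], [0, 0, 0.0313, 0, 0, 0], [0, 0, 0.0188, 0, 0, 0], [0, 0, 0, 0, 0, 0]]]'
python3 inch.py '[[[0, 0, 0.0125, 0, 0, 0], [0, 0, 0.0088, 0, 0, 0], [0, 0, 0, 0, 0, 0], [0, 0, 0, 0, 0, 0]]]'
python3 - <<'E'
from h import *
print(tool([.5455,-.1942,.095]),ctrl.get_state()['orientation'])
cv2.imwrite("pics/w2.png",imaging.capture("wrist")[:,:,::-1])
E
```

```text
time_s: 2.75
tcp_pos: [0.547, -0.1949, 0.1153]
orientation: [-3.142, 0.005, -0.312]
contact_force: [-0.5, 0.4, 0.6]
finger_gap: 0.0602
finger_force: 0.0
time_s: 3.08
tcp_pos: [0.5492, -0.1955, 0.101]
orientation: [-3.142, -0.001, -0.313]
contact_force: [0.1, -0.5, 0.1]
finger_gap: 0.06
finger_force: 0.0
[-0.00392176 -0.0001265   0.00602853] [-3.14158148e+00 -1.17161560e-03 -3.13087950e-01]
```

View pics/w2.png

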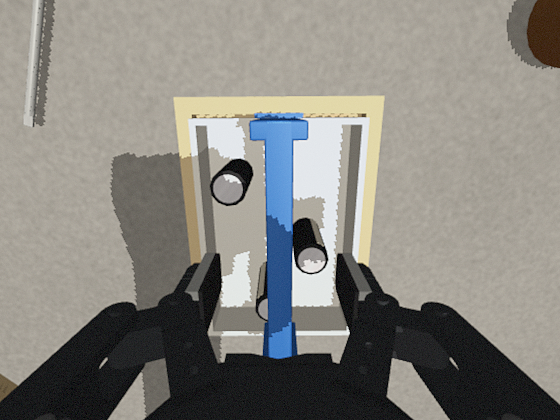

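The wrist view shows the bar centred between the pads: it's at col 279, and the pads are at cols 220 and 337. The capacitors at (230,185), (312,260) and (265,305) are well below the pads. I'll trim the position and close at 25 N.

```bash
python3 inch.py '[[[-0.005, 0, 0.0075, 0, 0, 0], [0, 0, 0, 0, 0, 0], [0, 0, 0, 0, 0, 0]]]'
python3 inch.py '[[[0, 0, 0, 0, 0, 0], [0, 0, 0, 0, 0, 0], [0, 0, 0, 0, 0, 0], [0, 0, 0, 0, 0, 0], [0, 0, 0, 0, 0, 0]]]' 0.005 25
python3 inch.py '[[[0, 0, 0, 0, 0, 0], [0, 0, 0, 0, 0, 0], [0, 0, 0, 0, 0, 0], [0, 0, 0, 0, 0, 0], [0, 0, 0, 0, 0, 0]]]'
```

```text
time_s: 3.38
tcp_pos: [0.5442, -0.1939, 0.094]
orientation: [3.142, 0.001, -0.313]
contact_force: [-0.1, -0.2, -0.1]
finger_gap: 0.0597
finger_force: 0.0
time_s: 3.8
tcp_pos: [0.5448, -0.1943, 0.0943]
orientation: [3.141, -0.0, -0.313]
contact_force: [0.7, -0.4, -0.9]
finger_gap: 0.0117
finger_force: 30.5
time_s: 4.22
tcp_pos: [0.5448, -0.1943, 0.0943]
orientation: [3.141, -0.0, -0.313]
contact_force: [-1.3, -0.7, 0.7]
finger_gap: 0.0111
finger_force: 30.5
```

The grip reads 30.5 N at an 11 mm gap, so the bar is held within its limit. I'll start the lift slowly.

To row units: -0.002 m / 0.8 = -0.0025, -0.001 m / 0.8 = -0.0013.

```bash
for i in 1 2; do python3 inch.py '[[[0, 0, -0.0013, 0, 0, 0], [0, 0, -0.0025, 0, 0, 0], [0, 0, -0.0025, 0, 0, 0], [0, 0, -0.0025, 0, 0, 0], [0, 0, -0.0013, 0, 0, 0]]]';done
python3 inch.py '[[[0, 0, 0, 0, 0, 0], [0, 0, 0, 0, 0, 0], [0, 0, 0, 0, 0, 0]]]'
python3 - <<'E'
from h import *
s=ctrl.get_state();print(s['moment'],s['contact_force'])
a=cv2.resize(imaging.capture("side")[130:250,250:410],None,fx=4,fy=4);cv2.imwrite("pics/s3.png",a[:,:,::-1])
E
```

```text
time_s: 4.63
tcp_pos: [0.5447, -0.1938, 0.1023]
orientation: [-3.141, 0.0, -0.313]
contact_force: [-0.5, -0.1, -3.7]
finger_gap: 0.011
finger_force: 30.0
time_s: 5.05
tcp_pos: [0.545, -0.1942, 0.1107]
orientation: [-3.142, -0.001, -0.313]
contact_force: [0.1, -0.8, -3.2]
finger_gap: 0.0113
finger_force: 30.0
time_s: 5.3
tcp_pos: [0.5447, -0.1941, 0.1102]
orientation: [-3.142, 0.0, -0.313]
contact_force: [-0.2, -0.8, -3.4]
finger_gap: 0.0113
finger_force: 30.0
[-0.03665102 -0.00562188 -0.02135854] [-0.20997261 -0.76702458 -3.36702323]
```

View pics/s3.png

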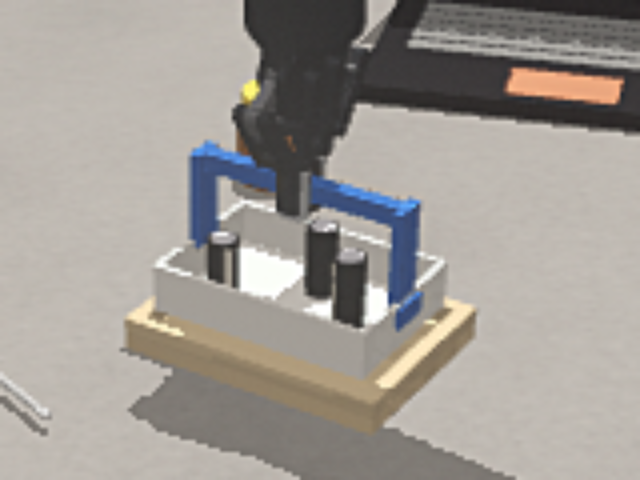

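The enlarged side view shows the caddy raised level off its cradle, with the grip at the bar's middle near (292,190) and all three capacitors upright. The 3.4 N weight is fully carried, so I'm continuing up.

To row units: -0.004 m / 0.8 = -0.005, -0.003 m / 0.8 = -0.0038.

```bash
python3 inch.py '[[[0, 0, -0.0025, 0, 0, 0], [0, 0, -0.0038, 0, 0, 0], [0, 0, -0.005, 0, 0, 0], [0, 0, -0.005, 0, 0, 0], [0, 0, -0.005, 0, 0, 0]]]'
for i in 1 2 3 4; do python3 inch.py '[[[0, 0, -0.005, 0, 0, 0], [0, 0, -0.005, 0, 0, 0], [0, 0, -0.005, 0, 0, 0], [0, 0, -0.005, 0, 0, 0], [0, 0, -0.005, 0, 0, 0]]]'|grep -E 'tcp|force|ori';done
python3 inch.py '[[[0, 0, -0.005, 0, 0, 0], [0, 0, -0.0038, 0, 0, 0], [0, 0, -0.0025, 0, 0, 0], [0, 0, -0.0013, 0, 0, 0], [0, 0, 0, 0, 0, 0]]]'
python3 - <<'E'
from h import *
a=cv2.resize(imaging.capture("side")[80:240,230:430],None,fx=3.5,fy=3.5);cv2.imwrite("pics/s4.png",a[:,:,::-1])
E
```

```text
time_s: 5.77
tcp_pos: [0.545, -0.1941, 0.1279]
orientation: [-3.142, -0.001, -0.313]
contact_force: [0.9, 0.5, -3.0]
finger_gap: 0.0118
finger_force: 30.0
tcp_pos: [0.5448, -0.1941, 0.1477]
orientation: [-3.142, -0.0, -0.313]
contact_force: [0.8, 0.5, -2.8]
finger_force: 30.0
tcp_pos: [0.5448, -0.1941, 0.1677]
orientation: [-3.142, 0.0, -0.313]
contact_force: [1.1, -0.4, -3.4]
finger_force: 30.0
tcp_pos: [0.5448, -0.1941, 0.1876]
orientation: [-3.142, 0.0, -0.313]
contact_force: [0.2, 0.5, -3.3]
finger_force: 30.0
tcp_pos: [0.5448, -0.1941, 0.2077]
orientation: [-3.142, 0.0, -0.313]
contact_force: [-0.0, 0.1, -3.4]
finger_force: 30.0
time_s: 7.85
tcp_pos: [0.545, -0.1941, 0.2176]
orientation: [-3.142, -0.0, -0.313]
contact_force: [0.4, -1.1, -3.7]
finger_gap: 0.0117
finger_force: 30.0
```

View pics/s4.png

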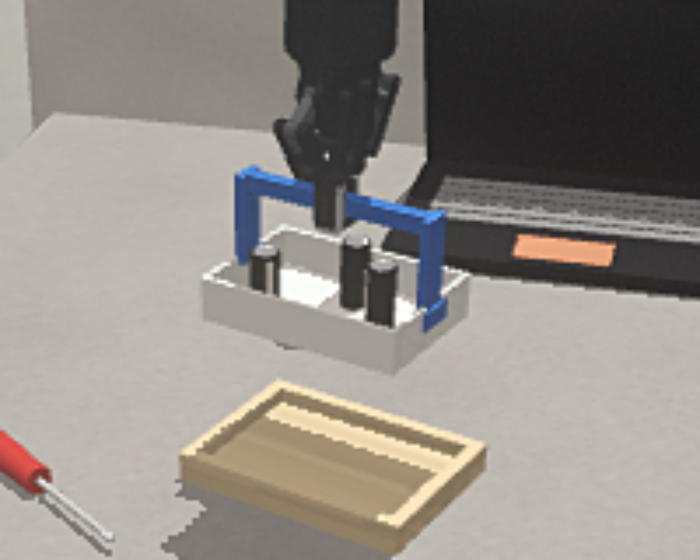

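The side view shows the caddy level above the empty cradle, with the three capacitors upright at (265,270), (355,270) and (381,290). I'll hold it there for over three seconds and then check height and level.

```bash
for i in 1 2 3 4 5 6 7 8; do python3 inch.py '[[[0, 0, 0, 0, 0, 0], [0, 0, 0, 0, 0, 0], [0, 0, 0, 0, 0, 0], [0, 0, 0, 0, 0, 0], [0, 0, 0, 0, 0, 0]]]'|grep -E 'time|tcp|finger_f';done
python3 - <<'E'
from h import *
# top edge of bar ends in both views; triangulate each end
E={}
for n,roi in(("scene",(150,180,300,330)),("side",(270,80,390,190))):
    img=imaging.capture(n);m,_=blue(img,roi);k=cv2.findNonZero(m)[:,0];c=imaging.get_calibration(n)
    xs=np.unique(k[:,0]);p=[(x,k[k[:,0]==x,1].min()) for x in(xs[2],xs[-3])]
    if n=="side":p=p[::-1]
    E[n]=[(c['position'],ray(c,q,0)-c['position']) for q in p];print(n,p)
for (a,d),(b,e) in zip(E["scene"],E["side"]):
    t=np.linalg.lstsq(np.c_[d,-e],b-a,rcond=None)[0];print('bar end',((a+t[0]*d)+(b+t[1]*e))/2)
print(ctrl.get_state())
E
```

```text
time_s: 8.32
tcp_pos: [0.5447, -0.1941, 0.2171]
finger_force: 30.0
time_s: 8.73
tcp_pos: [0.5448, -0.1941, 0.2173]
finger_force: 30.0
time_s: 9.15
tcp_pos: [0.5448, -0.1941, 0.2173]
finger_force: 30.0
time_s: 9.57
tcp_pos: [0.5448, -0.1941, 0.2173]
finger_force: 30.0
time_s: 9.98
tcp_pos: [0.5448, -0.1941, 0.2173]
finger_force: 30.0
time_s: 10.4
tcp_pos: [0.5448, -0.1941, 0.2173]
finger_force: 30.0
time_s: 10.82
tcp_pos: [0.5448, -0.1941, 0.2173]
finger_force: 30.0
time_s: 11.23
tcp_pos: [0.5448, -0.1941, 0.2173]
finger_force: 30.0
scene [(np.int32(194), np.int32(211)), (np.int32(247), np.int32(266))]
side [(np.int32(355), np.int32(140)), (np.int32(299), np.int32(129))]
bar end [ 0.46815148 -0.17368286  0.23379924]
bar end [ 0.63285709 -0.23614507  0.21954096]
{'time_s': 11.3333, 'qpos': array([ 0.40611197,  0.2802401 , -0.15829106,  1.79227621,  0.04964106,
        1.07282644, -1.65377308]), 'joint_velocities': array([-7.96245268e-04,  3.39548847e-05, -7.24174687e-04, -1.68981000e-04,
       -2.43031255e-03, -5.62356480e-04,  2.30793623e-03]), 'joint_torque': array([-1.04386319e-05, -3.95140135e+01, -7.95954801e-01, -2.54905576e+01,
        7.72552768e-03,  8.21435591e-03, -2.86027316e-04]), 'tcp_pos': array([ 0.54482301, -0.19410567,  0.21732506]), 'orientation': array([-3.14158302e+00, -9.29653025e-05, -3.13154263e-01]), 'contact_force': array([-0.48161598, -0.07371437, -3.51766944]), 'moment': array([-0.02870324, -0.00118507,  0.01479527]), 'finger_force': 30.01460552215576, 'finger_gap': 0.01140406649108818}
```

The bar height implies the underside is at about 0.13 m, which is fine. The end heights differ by 14 mm, though, and that may only be an edge pick landing on an upright. I'll check the level properly by projecting the tilt 0 prediction of the bar into the views.

```bash
python3 - <<'E'
from h import *
yaw=-.309;mid=np.array([.5455,-.1942,.233])
X=np.array([np.cos(yaw),np.sin(yaw),0]);Y=np.array([-X[1],X[0],0])
T=[]
for n,off in(("side",(230,80)),("wrist",(0,0))):
    c=imaging.get_calibration(n);img=imaging.capture(n).copy();Rc=R.from_euler('xyz',c['rotation'])
    def pr(p):
        q=Rc.inv().apply(p-c['position']);return c['fx']*q[0]/q[2]+c['cx'],c['fy']*q[1]/q[2]+c['cy']
    s=3.5 if n=="side" else 1
    a=cv2.resize(img[80:240,230:430] if n=="side" else img,None,fx=s,fy=s,interpolation=cv2.INTER_NEAREST)
    for t,col in((0,(255,0,0)),(.08,(0,255,0))):
        Xt=X*np.cos(t)-np.array([0,0,1])*np.sin(t);Z=np.cross(Xt,Y)
        pts=[mid+e*.08*Xt+f*.006*Y for e,f in((1,1),(1,-1),(-1,-1),(-1,1))]
        tr=[mid-.064*Z+e*.08*Xt+f*.055*Y for e,f in((1,1),(1,-1),(-1,-1),(-1,1))]
        for q in(pts,tr):
            u=np.array([(np.array(pr(p))-off)*s for p in q]);print(n,t,u.round().tolist())
            cv2.polylines(a,[u.round().astype(np.int32)],True,col,1)
    T.append(a)
    cv2.imwrite(f"pics/chk_{n}.png",a[:,:,::-1])
E
```

```text
side 0 [[234.0, 169.0], [243.0, 164.0], [439.0, 210.0], [431.0, 216.0]]
side 0 [[197.0, 274.0], [279.0, 222.0], [467.0, 270.0], [391.0, 328.0]]
side 0.08 [[235.0, 177.0], [244.0, 172.0], [439.0, 201.0], [431.0, 207.0]]
side 0.08 [[203.0, 284.0], [285.0, 231.0], [473.0, 263.0], [398.0, 321.0]]
wrist 0 [[264.0, 105.0], [296.0, 105.0], [291.0, 422.0], [269.0, 422.0]]
wrist 0 [[184.0, 108.0], [375.0, 108.0], [354.0, 336.0], [205.0, 336.0]]
wrist 0.08 [[264.0, 106.0], [295.0, 106.0], [292.0, 434.0], [269.0, 434.0]]
wrist 0.08 [[188.0, 118.0], [371.0, 117.0], [356.0, 348.0], [204.0, 348.0]]
```

View pics/chk_side.png

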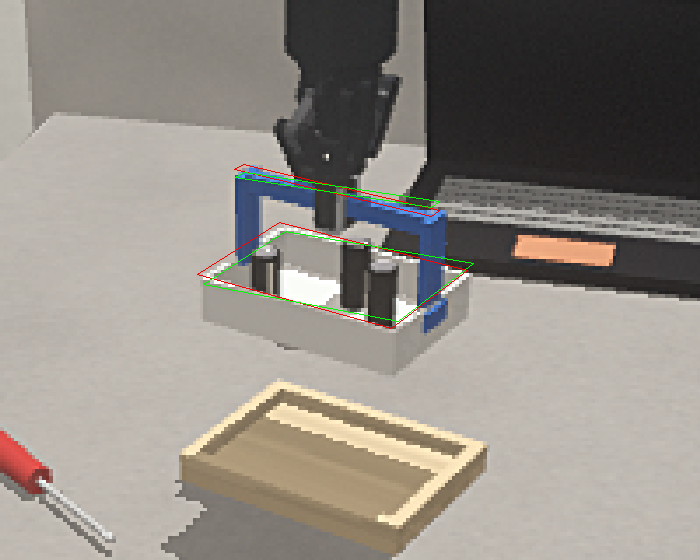

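View pics/chk_wrist.png

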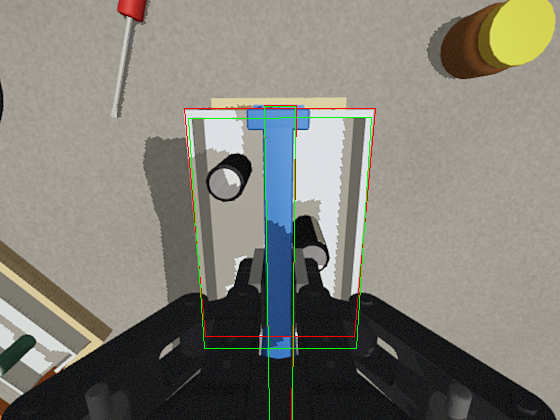

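The wrist view shows the tray's far rim at row 108, with corners (185,108) and (375,108). These lie on the red tilt 0 outline and not on the green 0.08 one. In the side view the bar and rim run parallel to the red outline, apart from about 1 px of calibration offset. The caddy is level and held still at about 0.135 m, so I'm handing in.

```bash
python3 -c "
from plant import ctrl, imaging
print(ctrl.sign_off())"
```

```text
the job is handed in; nothing more can be done
None
```

The job is handed in with the blue caddy still held by its bar over its cradle: its underside is about 13 cm above the bench, level and still for over three seconds at about 30 N a finger, with the capacitors standing in my last full view of all three; the arm touched nothing else.

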